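# Find the calibration weight and put it on the balance

## Task

The large calibration weight is in one of the three lidded steel boxes on the bench. Lift the boxes' lids off, one after another, until you find it (the others hold a much smaller weight and a rubber stopper), then set it upright and gently, not dropped, on the middle of the balance's round pan and let go.

Things in the scene. Friction and masses are not known exactly. Their poses are not given: they have to be found in the camera images.
- carrier: Grey tray 120 x 370 x 8 mm, fixed to the bench, with a row of three square stainless boxes. Origin: centre of its underside, on the bench; y along the row, x across it (away from the robot at yaw 0), z up. Box centres at y = +120, 0, -120 mm; each is 98 mm square outside, 92 inside; inner floor 11 mm and rim 66 mm above the origin. A loose lid with a knob covers each.
- lid_space (a point): Point on the bench in front of the middle box, at x = -130 mm in the tray's frame; clear bench for laying lids here and 120 mm to either side (optional). Lids: steel, 107 mm square, 120 g, lift straight off, 14 mm skirt outside the box; upright black round knob in the middle, 22 mm wide, 30 mm tall, 69 to 99 mm above the bench on its box, 17 to 47 mm once laid down.
- weight_center (a point): Centre (half-way up) of the large weight, z up: polished steel cylinder 30 mm wide, 34 mm high, with a knob 22 mm wide on top, 52 mm high in all, 200 g. Starts upright on the floor of one box, under its lid, within 5 mm of the box's middle each way. The small weight is alike but 19 mm wide, 32 mm high; the stopper is a black plug 38 mm wide, 30 mm high.
- pan (a point): Middle of the top face of the balance's round steel pan, 120 mm wide, 73 mm above the bench; z up. The pan does not move. The balance is a beige box 250 x 190 mm and 58 mm high under the pan, fixed to the bench.

How it is judged:
On the way:
1. the large weight has been lifted out of its box, clear of the rim (z of weight_center in the frame of carrier above 0.095 m), for 0.1 s.
At the end, for the whole second after the job is handed in: The large weight stands upright (within 10 degrees), at rest and released, on the balance's pan, its axis within 25 mm of the pan's middle. Where the lids lie does not matter (horizontal distance between weight_center and pan below 0.025 m and z of weight_center in the frame of pan between 0.021 and 0.031 m and angle between weight_center's own z axis and vertical below 0.17 rad and linear speed of weight below 0.02 m/s and contact force between weight and balance above 0.5 N); the robot touches nothing.
It fails at once if the weight is dropped onto the balance (falls free by more than about 20 mm over it) (horizontal distance between weight_center and pan below 0.08 m and linear speed of weight above 0.6 m/s and contact force between weight and the fingers below 0.05 N).
It also fails if it takes over 72 s, if anything falls off the work surface, if the arm or the gripper's body presses on something with over 40 N, if the wrist force passes 120 N, or if a joint passes its speed limit or range.

## Robot

A 7-joint arm with a two-finger parallel gripper is mounted at the origin on the work surface. World frame = base frame: x ahead of the robot, y to its left, z up, the work surface at z = 0. Lengths are in m, angles in rad, forces in N, time in s.
With the tool pointing down it reaches from about 0.35 to 0.9 m from the base axis. Payload 7.2 kg.
Tool frame: the origin (TCP) lies on the centre line of the jaws, within the pads' length; the fingertips stand nose_length ahead of it and the grasp point (between the pads) lies 11 mm behind it (nose_length is the distance from the TCP to the fingertips, in m); x points along the fingers, y is the direction in which the jaws open and shut, and the axes are right-handed (so a half turn about x gives the same grasp; the last joint's range is limited). The gripper opens to 85 mm and grips with 20 to 120 N. Pads are 22 mm wide; open, the fingers measure 114 mm over their backs; the gripper's body (76 mm by 85 mm) begins 54 mm behind the grasp point. The pads swing forward as they close: fully open they stand 13 mm farther back than shut.
Start: joints at [1.118, 0.411, -0.013, 1.596, 0.006, 1.134, -0.082], TCP at [0.235, -0.579, 0.239] pointing down, gripper open.
Joint ranges: [-2.95, 2.95], [-0.29, 1.99], [-1.47, 1.44], [0.14, 2.54], [-1.03, 4.17], [0.13, 1.85], [-2.86, 2.86]. Speed limits (rad/s): [2.39, 2.39, 3.01, 3.01, 3.14, 3.14, 3.14].

## Interface

Orientations are given as a 3x3 rotation matrix whose columns are the frame's x, y, z axes.
In Python, from rig import observe, grab_frame, finish_job, find_in, nose_length gives the robot as it stands.
- The arm moves only by the shell command python3 -m pendant 'ROWS' [OPENING]. ROWS is a JSON object of lists of equal length, an entry for each row: "travel": the shift along the tool's x, y, z in m, a list of three; "rot": the turn, a rotation vector about the tool's x, y, z in rad, a list of three. A call has 1 to 12 rows; each row shifts and turns the commanded pose from where the row before left it, along the tool's axes as they then stand; what a row does not reach is not made up. A row lasts 1/12 s, in which the tool goes at most 41.7 mm and 7.16 degrees, less where a joint would pass 70% of its speed; a pose out of reach is approached as far as the arm can. A call is refused whole if a number of a shift passes 0.0417 or a number of a turn 0.125, either way. A call with a gripper value outside its range is refused whole. OPENING is the finger opening in m, from 0 to 0.0854, set as the call begins (- or left out, the last holds). The fingers move at their own pace and stop on an object; the grip force is fixed at half the most. Time passes only in rows, so rows that do not move let the fingers close. It gives the time, the measured TCP pose, the force and the opening at its end, in the units of the state.
- observe(): the state, without advancing time (a new reading comes with each control period).
- grab_frame(name): name is "scene" or "top" or "wrist"; returns a dict with "frame" (400x640x3 uint8, blue, green, red), "camera_matrix" (3x3 intrinsics, pixels), "distortion" ([k1, k2, p1, p2, k3] as OpenCV has them; the pictures are not rectified), "origin" and "attitude" of the camera in the world; the wrist camera has in their place "mount" (4x4, takes a point from camera to tool coordinates, whose origin is the TCP and whose axes are the tool frame's). Camera axes: x right, y down, z forward; pixel columns grow to the right and rows downward; lengths in m; the calibration is good to about 2 mm. A picture is of the moment at which its call begins: read the wrist's pose just before it. There is no depth.
- finish_job(): hands the job in, once; it reports no verdict.
Trained networks look in the newest picture that a camera, given by its name, has taken for a name from the list of things; names that differ only in an ending like _2 or _b are one class to them, and where a whole thing is asked for, a point or a joint stands for the part that bears it (a point fixed in the world has none). Each returns a list of dicts, best first, with "score" (0 to 1); they miss things now and then, are a little off and sometimes report something else, mostly with a low value. They report only what shows in the picture. A call takes as long as a camera call.
- find_in(query, camera): "rect" ([centre column, centre row, width, height] in pixels, round what is visible of it).
The state is a dict: "time_s": time; "joints": joint angles; "joint_vel": joint speeds; "effort": joint torques, N m; "position": TCP position; "tcp_rot": TCP orientation; "force": force on the tool from outside, world axes, zero at the start; "ft_torque": the same for the moment, N m; "grip_width": finger opening in m.
Only numpy, scipy, OpenCV 4.12 (cv2) and the standard library are available. Lean on these libraries where they do the work, as an engineer would, in place of code of your own. Each camera call takes 0.05 s, during which the arm holds its last target. There are 200 camera calls.

## Working session

There is one attempt and no reset: what is moved stays moved. The work goes in short steps, Python scripts to look and compute and a shell command to move; the robot and the scene stay as the last step left them, time stands still between calls to the robot, and variables do not carry over. Pictures are saved under pics/ and viewed, about 8 in all and at most 12, crops included, and the job is handed in when it is done.

```bash
ls; mkdir -p pics; cat > h.py <<'E'
import numpy as np, cv2
from rig import *
def ray(g,px,st=None):
    K=np.array(g["camera_matrix"]);d=np.array(g["distortion"])
    n=cv2.undistortPoints(np.array([[px]],float),K,d)[0,0]
    v=np.array([n[0],n[1],1.])
    if "mount" in g:
        M=np.array(g["mount"]);R=np.array(st["tcp_rot"]);p=np.array(st["position"])
        return p+R@M[:3,3], R@M[:3,:3]@v
    return np.array(g["origin"]),np.array(g["attitude"])@v
def onz(g,px,z,st=None):
    o,v=ray(g,px,st); return o+v*(z-o[2])/v[2]
E
python3 - <<'E'
from h import *
s=observe();print(s["time_s"],s["position"],np.round(s["tcp_rot"],3),s["grip_width"],nose_length)
for c in("top","scene"):
    g=grab_frame(c);cv2.imwrite(f"pics/{c}0.png",g["frame"])
    for q in("carrier","pan","lid_space","weight_center"):
        try:print(c,q,[(np.round(r["rect"]).tolist(),round(r["score"],2)) for r in find_in(q,c)[:4]])
        except Exception as e:print(q,e)
E
```

```text
pics
0.0 [ 0.23437698 -0.57886552  0.2384371 ] [[-0.001  0.375 -0.927]
 [ 0.001 -0.927 -0.375]
 [-1.    -0.002  0.   ]] 0.08564730540481345 0.008
top carrier [([232.0, 190.0, 163.0, 72.0], 0.92)]
top pan [([437.0, 243.0, 98.0, 124.0], 0.78)]
top lid_space [([234.0, 192.0, 164.0, 69.0], 0.97)]
top weight_center []
scene carrier [([403.0, 206.0, 160.0, 57.0], 0.67)]
scene pan [([198.0, 239.0, 125.0, 121.0], 0.82)]
scene lid_space [([407.0, 206.0, 166.0, 62.0], 0.95)]
scene weight_center []
```

View pics/top0.png

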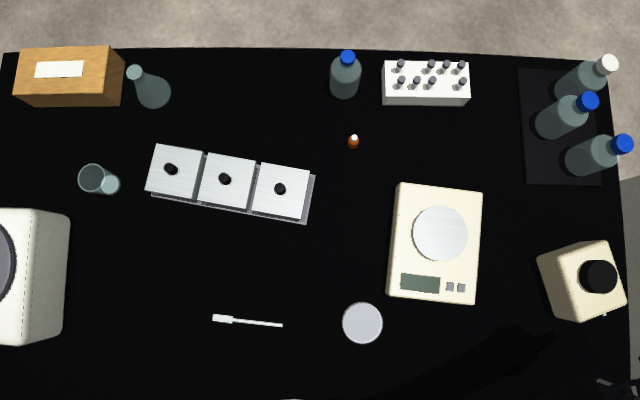

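View pics/scene0.png

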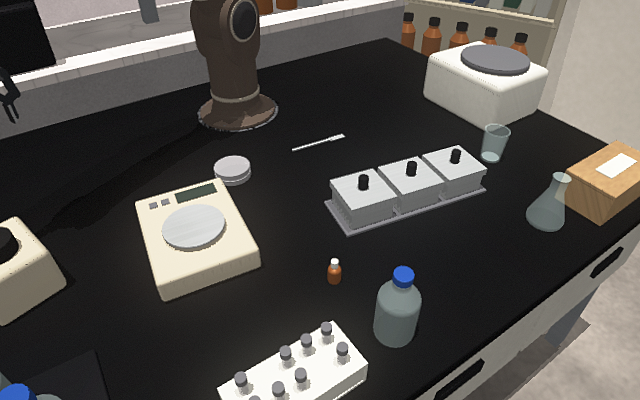

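The top view shows three lids with knobs near (171,169), (225,179), (280,188), and the balance pan near (440,233). The scene view agrees: tray right of centre, pan at (194,227).

```bash
python3 - <<'E'
from h import *
g=grab_frame("top");f=cv2.cvtColor(g["frame"],cv2.COLOR_BGR2GRAY)
print(np.round(g["origin"],3))
P=[]
for c in[(171,169),(225,179),(280,188)]:
    w=f[c[1]-14:c[1]+15,c[0]-14:c[0]+15];m=(w<90).astype(np.uint8)
    n,l,s,ce=cv2.connectedComponentsWithStats(m);k=1+np.argmax(s[1:,4])
    px=ce[k]+np.array(c)-14;P.append(onz(g,px,.085));print(s[k],px,np.round(P[-1],4))
P=np.array(P);d=P[2]-P[0];print("row len",np.linalg.norm(d),"mid",P.mean(0),"dir",np.arctan2(d[1],d[0]))
hsv=cv2.cvtColor(g["frame"],cv2.COLOR_BGR2HSV)
m=np.zeros_like(f);m[195:270,405:475]=((hsv[195:270,405:475,1]<25)*255)
n,l,s,ce=cv2.connectedComponentsWithStats(m);k=1+np.argmax(s[1:,4])
el=cv2.fitEllipse(cv2.findContours((l==k).astype(np.uint8),0,1)[0][0]);print(s[k],el)
print("pan",onz(g,el[0],.073))
E
```

```text
[ 0.429 -0.051  0.915]
[  7   8  14  12 122] [170.49180328 168.64754098] [0.6151 0.2713 0.085 ]
[  8   8  12  12 108] [224.2962963  178.62962963] [0.5949 0.1533 0.085 ]
[  8   9  12  12 102] [279.59803922 188.51960784] [0.5753 0.035  0.085 ]
row len 0.23962324683299385 mid [0.5951011  0.15317937 0.085     ] dir -1.7374959366903746
[ 405  195   70   75 5110] ((439.5, 232.0), (81.29955291748047, 87.95758056640625), 0.0)
pan [ 0.48898564 -0.3066201   0.073     ]
```

```bash
python3 -m pendant '{"travel":[[0,-0.023,-0.0305],[0,-0.02,-0.032],[0,-0.017,-0.034],[0,-0.014,-0.035],[0,-0.011,-0.036],[0,-0.008,-0.037],[0,-0.005,-0.038],[0,-0.0015,-0.038],[0,0.0015,-0.038],[0,0.005,-0.038],[0,0.008,-0.037],[0,0.011,-0.036]],"rot":[[-0.085,0,0],[-0.085,0,0],[-0.085,0,0],[-0.085,0,0],[-0.085,0,0],[-0.085,0,0],[-0.085,0,0],[-0.085,0,0],[-0.085,0,0],[-0.085,0,0],[-0.085,0,0],[-0.085,0,0]]}' -
cat >> h.py <<'E'
def st():
    s=observe();R=np.array(s["tcp_rot"]);return s,np.array(s["position"]),R
def to(x,y,z=None,yaw=-0.167):
    s,p,R=st();z=p[2] if z is None else z
    print("t",s["time_s"],"p",np.round(p,4),"yaw",round(np.arctan2(R[1,1],R[0,1]),3),"tilt",np.round(R[:,0],3),"w",round(s["grip_width"],4),"F",np.round(s["force"],1))
    print("  travel",np.round(R.T@(np.array([x,y,z])-p),4),"rotx",round(-(yaw-np.arctan2(R[1,1],R[0,1])),3))
E
python3 -c "from h import *;to(.5753,.035,.16)"
```

```text
time_s: 1.55
position: [0.4725, -0.1889, 0.2397]
tcp_rot: [[0.001, 0.987, -0.161], [-0.001, -0.161, -0.987], [-1.0, 0.001, 0.0]]
force: [0.2, -0.1, 0.2]
grip_width: 0.0854
t 1.55 p [ 0.4725 -0.1889  0.2397] yaw -0.162 tilt [ 0.001 -0.001 -1.   ] w 0.0854 F [ 0.2 -0.1  0.2]
  travel [ 0.0797  0.0653 -0.2376] rotx 0.005
```

```bash
python3 -m pendant '{"travel":[[0,0.009,-0.034],[0,0.009,-0.034],[0.01,0.009,-0.034],[0.01,0.009,-0.034],[0.01,0.009,-0.034],[0.01,0.01,-0.034],[0.02,0.01,-0.034],[0.01,0,0],[0,0,0]],"rot":[[0,0,0],[0,0,0],[0,0,0],[0,0,0],[0,0,0],[0,0,0],[0,0,0],[0,0,0],[0,0,0]]}' -
python3 - <<'E'
from h import *
to(.5753,.035,.083)
s=observe();g=grab_frame("wrist");cv2.imwrite("pics/w1.png",g["frame"])
print(np.round(g["mount"],3).tolist())
E
```

```text
time_s: 2.3
position: [0.574, 0.0359, 0.1667]
tcp_rot: [[-0.004, 0.987, -0.161], [0.001, -0.161, -0.987], [-1.0, -0.004, -0.0]]
force: [-1.0, -0.7, -0.6]
grip_width: 0.0851
t 2.3 p [0.574  0.0359 0.1667] yaw -0.162 tilt [-0.004  0.001 -1.   ] w 0.0851 F [-1.  -0.7 -0.6]
  travel [0.0837 0.0018 0.0007] rotx 0.005
[[0.001, -0.301, 0.954, -0.134], [1.0, 0.0, -0.001, -0.0], [-0.0, 0.954, 0.301, -0.077], [0.0, 0.0, 0.0, 1.0]]
```

View pics/w1.png

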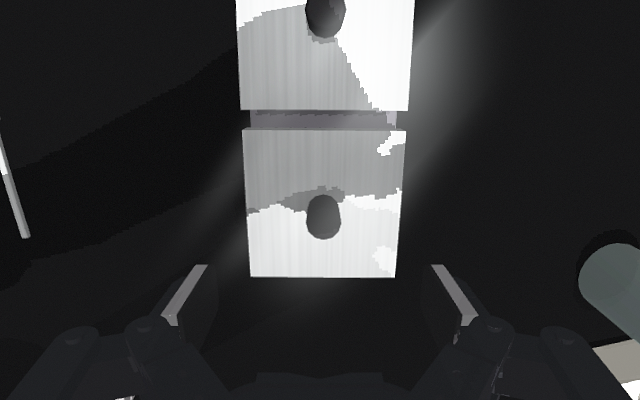

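The wrist view shows the third lid's knob at (323,217), centred laterally between the jaws; middle lid above it.

```bash
python3 - <<'E'
from h import *
s=observe();g=grab_frame("wrist")
for z in(.084,.099):print(z,onz(g,(323,217),z,s))
E
python3 -m pendant '{"travel":[[0.03,0.002,0],[0.03,0,0],[0.02,0,0],[0.003,0,0],[0,0,0],[0,0,0]],"rot":[[0,0,0],[0,0,0],[0,0,0],[0,0,0],[0,0,0],[0,0,0]]}' -
```

```text
0.084 [0.57605312 0.03091211 0.084     ]
0.099 [0.57682376 0.03634125 0.099     ]
time_s: 2.9
position: [0.5781, 0.0323, 0.0879]
tcp_rot: [[0.002, 0.986, -0.167], [-0.0, -0.167, -0.986], [-1.0, 0.002, -0.0]]
force: [0.4, 0.4, 0.6]
grip_width: 0.0853
```

```bash
python3 -m pendant '{"travel":[[0.004,0,0],[0,0,0],[0,0,0],[0,0,0],[0,0,0],[0,0,0],[0,0,0],[0,0,0]],"rot":[[0,0,0],[0,0,0],[0,0,0],[0,0,0],[0,0,0],[0,0,0],[0,0,0],[0,0,0]]}' 0
python3 -m pendant '{"travel":[[-0.02,0,0],[-0.03,0,0],[-0.02,-0.03,0],[0,-0.035,0],[0,-0.035,0],[0,-0.03,0],[0.03,0,0],[0.03,0,0],[0.03,0,0],[0.02,0,0],[0.008,0,0],[0,0,0]],"rot":[[0,0,0],[0,0,0],[0,0,0],[0,0,0],[0,0,0],[0,0,0],[0,0,0],[0,0,0],[0,0,0],[0,0,0],[0,0,0],[0,0,0]]}' -
```

```text
time_s: 3.57
position: [0.5774, 0.0331, 0.0829]
tcp_rot: [[0.001, 0.986, -0.165], [-0.0, -0.165, -0.986], [-1.0, 0.001, 0.0]]
force: [-2.5, -0.5, 5.9]
grip_width: 0.02
time_s: 4.57
position: [0.4476, 0.0546, 0.0328]
tcp_rot: [[-0.004, 0.986, -0.165], [-0.0, -0.165, -0.986], [-1.0, -0.003, 0.001]]
force: [-0.1, 0.9, -1.3]
grip_width: 0.02
```

```bash
python3 -m pendant '{"travel":[[0.002,0,0],[0,0,0],[0,0,0],[-0.03,0,0],[-0.04,0,0],[-0.04,0,0],[-0.04,0.02,-0.03],[-0.01,0.03,-0.03],[0,0.03,-0.03],[0,0.03,-0.03],[0,0.02,0],[0,0,0]],"rot":[[0,0,0],[0,0,0],[0,0,0],[0,0,0],[0,0,0],[0,0,0],[0,0,0],[0,0,0],[0,0,0],[0,0,0],[0,0,0],[0,0,0]]}' 0.0854
python3 - <<'E'
from h import *
to(.596,.152,.083)
s=observe();a=grab_frame("wrist");b=grab_frame("top")
for c in("wrist","top"):print(c,[(np.round(r["rect"]).tolist(),round(r["score"],2)) for r in find_in("weight_center",c)[:3]])
t=cv2.resize(b["frame"][110:260,120:340],None,fx=2.5,fy=2.5)
w=cv2.resize(a["frame"],(550,344))
o=np.zeros((max(375,344)*1+0,0,3),np.uint8)
cv2.imwrite("pics/c2.png",np.hstack([cv2.resize(t,(440,300)),cv2.resize(w,(360,300))]))
E
```

```text
time_s: 5.57
position: [0.5924, 0.1444, 0.1838]
tcp_rot: [[0.003, 0.986, -0.165], [0.002, -0.165, -0.986], [-1.0, 0.003, -0.002]]
force: [0.5, -1.2, 0.2]
grip_width: 0.0854
t 5.5667 p [0.5924 0.1444 0.1838] yaw -0.166 tilt [ 0.003  0.002 -1.   ] w 0.0854 F [ 0.5 -1.2  0.2]
  travel [ 0.1008  0.002  -0.0078] rotx 0.001
wrist []
top []
```

View pics/c2.png

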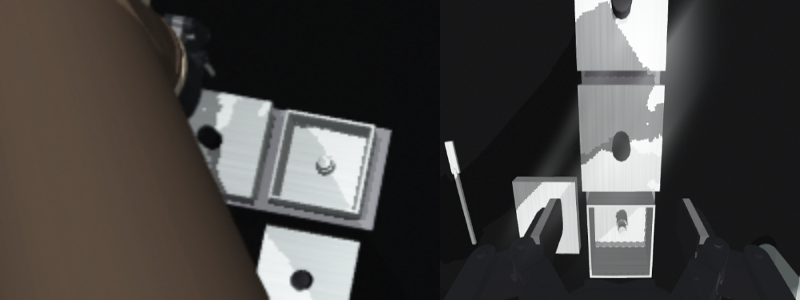

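Box 3 is open, its lid lies in front. The cylinder inside (320,165 in the left crop) measures about 20 px against 88 px for the 92 mm inside width, so it is the small weight. Next is the middle box.

```bash
python3 -m pendant '{"travel":[[0.035,0.002,-0.008],[0.035,0,0],[0.02,0,0],[0.012,0,0],[0,0,0]],"rot":[[0,0,0],[0,0,0],[0,0,0],[0,0,0],[0,0,0]]}' -
python3 -m pendant '{"travel":[[0.001,0,0],[0,0,0],[0,0,0],[0,0,0],[0,0,0],[0,0,0],[0,0,0],[0,0,0]],"rot":[[0,0,0],[0,0,0],[0,0,0],[0,0,0],[0,0,0],[0,0,0],[0,0,0],[0,0,0]]}' 0
python3 -m pendant '{"travel":[[-0.02,0,0],[-0.03,0,0],[-0.02,-0.03,0],[0,-0.035,0],[0,-0.035,0],[0,-0.03,0],[0.03,0,0],[0.03,0,0],[0.03,0,0],[0.02,0,0],[0.01,0,0],[0,0,0]],"rot":[[0,0,0],[0,0,0],[0,0,0],[0,0,0],[0,0,0],[0,0,0],[0,0,0],[0,0,0],[0,0,0],[0,0,0],[0,0,0],[0,0,0]]}' -
python3 -m pendant '{"travel":[[0,0,0],[0,0,0],[0,0,0],[-0.03,0,0],[-0.04,0,0],[-0.04,0,0],[-0.04,0.02,-0.03],[-0.01,0.03,-0.03],[0,0.03,-0.03],[0,0.03,-0.03],[0,0.02,0],[0,0,0]],"rot":[[0,0,0],[0,0,0],[0,0,0],[0,0,0],[0,0,0],[0,0,0],[0,0,0],[0,0,0],[0,0,0],[0,0,0],[0,0,0],[0,0,0]]}' 0.0854
python3 - <<'E'
from h import *
to(.616,.27,.083)
s=observe();a=grab_frame("wrist");b=grab_frame("top")
for c in("wrist","top"):print(c,[(np.round(r["rect"]).tolist(),round(r["score"],2)) for r in find_in("weight_center",c)[:3]])
cv2.imwrite("pics/c3.png",np.hstack([cv2.resize(b["frame"][110:260,120:340],(400,273)),cv2.resize(a["frame"],(400,273))]))
E
```

```text
time_s: 6.18
position: [0.5899, 0.1501, 0.0788]
tcp_rot: [[-0.004, 0.986, -0.165], [-0.001, -0.165, -0.986], [-1.0, -0.004, 0.002]]
force: [0.0, -1.0, 0.3]
grip_width: 0.0855
time_s: 6.85
position: [0.5938, 0.151, 0.0813]
tcp_rot: [[0.004, 0.986, -0.166], [0.0, -0.166, -0.986], [-1.0, 0.004, -0.001]]
force: [3.8, -0.4, 6.8]
grip_width: 0.0203
time_s: 7.85
position: [0.4619, 0.1723, 0.0281]
tcp_rot: [[-0.004, 0.986, -0.165], [-0.001, -0.165, -0.986], [-1.0, -0.004, 0.002]]
force: [0.3, 0.3, -0.8]
grip_width: 0.0198
time_s: 8.85
position: [0.6072, 0.2617, 0.1804]
tcp_rot: [[0.002, 0.986, -0.167], [0.001, -0.167, -0.986], [-1.0, 0.002, -0.001]]
force: [0.2, -0.7, -0.5]
grip_width: 0.0854
t 8.85 p [0.6072 0.2617 0.1804] yaw -0.167 tilt [ 0.002  0.001 -1.   ] w 0.0854 F [ 0.2 -0.7 -0.5]
  travel [ 0.0974  0.0071 -0.0096] rotx -0.0
wrist []
top []
```

View pics/c3.png

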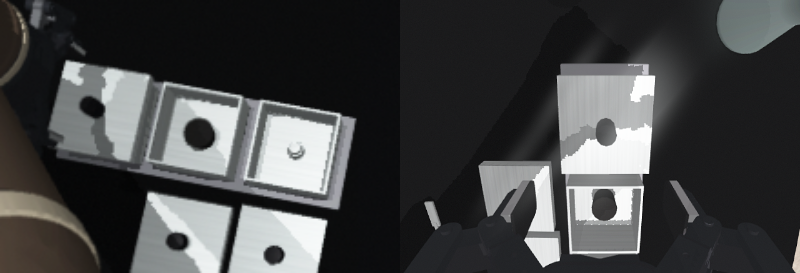

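The middle box holds the black stopper (200,133 in the left crop), so the last box must hold the large weight. I'll open it.

```bash
python3 -m pendant '{"travel":[[0.035,0.005,-0.009],[0.035,0,0],[0.02,0,0],[0.007,0,0],[0,0,0]],"rot":[[0,0,0],[0,0,0],[0,0,0],[0,0,0],[0,0,0]]}' -
python3 -m pendant '{"travel":[[0.001,0,0],[0,0,0],[0,0,0],[0,0,0],[0,0,0],[0,0,0],[0,0,0],[0,0,0]],"rot":[[0,0,0],[0,0,0],[0,0,0],[0,0,0],[0,0,0],[0,0,0],[0,0,0],[0,0,0]]}' 0
python3 -m pendant '{"travel":[[-0.02,0,0],[-0.03,0,0],[-0.02,-0.03,0],[0,-0.035,0],[0,-0.035,0],[0,-0.03,0],[0.03,0,0],[0.03,0,0],[0.03,0,0],[0.02,0,0],[0.01,0,0],[0,0,0]],"rot":[[0,0,0],[0,0,0],[0,0,0],[0,0,0],[0,0,0],[0,0,0],[0,0,0],[0,0,0],[0,0,0],[0,0,0],[0,0,0],[0,0,0]]}' -
python3 -m pendant '{"travel":[[0,0,0],[0,0,0],[0,0,0],[-0.03,0,0],[-0.04,0,0],[-0.04,0,0],[-0.04,0.03,0],[-0.01,0.035,0],[0,0.035,0],[0,0.03,0],[0,0,0],[0,0,0]],"rot":[[0,0,0],[0,0,0],[0,0,0],[0,0,0],[0,0,0],[0,0,0],[0,0,0],[0,0,0],[0,0,0],[0,0,0],[0,0,0],[0,0,0]]}' 0.0854
python3 - <<'E'
from h import *
to(.616,.27,.083)
s=observe();a=grab_frame("wrist");b=grab_frame("top")
for c in("wrist","top"):print(c,[(np.round(r["rect"]).tolist(),round(r["score"],2)) for r in find_in("weight_center",c)[:3]])
cv2.imwrite("pics/c4.png",a["frame"]);cv2.imwrite("pics/top4.png",b["frame"])
E
```

```text
time_s: 9.47
position: [0.6082, 0.2688, 0.082]
tcp_rot: [[-0.003, 0.986, -0.165], [-0.001, -0.165, -0.986], [-1.0, -0.003, 0.002]]
force: [-0.7, -0.3, 0.5]
grip_width: 0.0855
time_s: 10.13
position: [0.6135, 0.2691, 0.0843]
tcp_rot: [[0.007, 0.986, -0.167], [0.001, -0.167, -0.986], [-1.0, 0.007, -0.002]]
force: [7.8, -2.0, 2.5]
grip_width: 0.0204
time_s: 11.13
position: [0.481, 0.2907, 0.0314]
tcp_rot: [[-0.002, 0.986, -0.165], [-0.001, -0.165, -0.986], [-1.0, -0.001, 0.002]]
force: [0.1, 0.0, -0.9]
grip_width: 0.02
time_s: 12.13
position: [0.6064, 0.2692, 0.1857]
tcp_rot: [[0.0, 0.986, -0.168], [0.0, -0.168, -0.986], [-1.0, 0.0, -0.0]]
force: [-0.4, 0.1, -0.1]
grip_width: 0.0855
t 12.1333 p [0.6064 0.2692 0.1857] yaw -0.169 tilt [ 0.  0. -1.] w 0.0855 F [-0.4  0.1 -0.1]
  travel [ 0.1027  0.0093 -0.0023] rotx -0.002
wrist [([328.0, 183.0, 35.0, 46.0], 0.71), ([331.0, 241.0, 141.0, 281.0], 0.56)]
top [([178.0, 177.0, 18.0, 14.0], 0.72)]
```

View pics/c4.png

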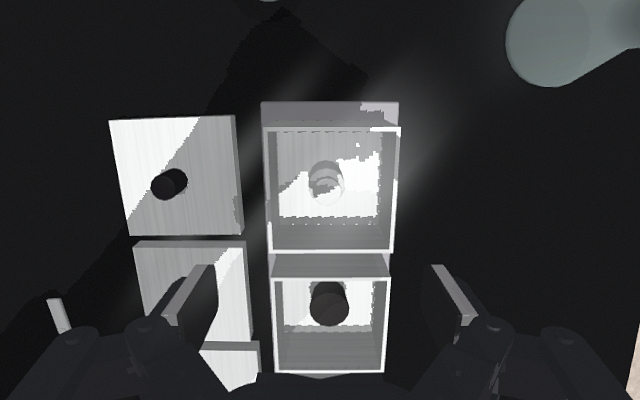

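The wrist view shows the large weight in the last box at about (327,183), matching the network.

```bash
python3 - <<'E'
from h import *
s=observe();g=grab_frame("wrist")
print([onz(g,(x,183),z,s).round(4) for x in(325,328) for z in(.03,.04)])
K=np.array(g["camera_matrix"]);M=np.array(g["mount"]);R=np.array(s["tcp_rot"])
T=np.eye(4);T[:3,:3]=R;T[:3,3]=s["position"];C=np.linalg.inv(T@M)
def box(x,y):
    P=[]
    for r,z in((.015,.011),(.015,.045),(.011,.063)):
        for a in np.linspace(0,6.28,24):P.append([x+r*np.cos(a),y+r*np.sin(a),z])
    P=(C[:3,:3]@np.array(P).T).T+C[:3,3]
    u=cv2.projectPoints(P,np.zeros(3),np.zeros(3),K,np.array(g["distortion"]))[0][:,0]
    lo,hi=u.min(0),u.max(0);return np.r_[(lo+hi)/2,hi-lo]
from scipy.optimize import least_squares
r=least_squares(lambda q:(box(*q)-[327.5,183,35,46])[:2],[.615,.27]);print(r.x,box(*r.x))
b=grab_frame("top");o=onz(b,(178,177),.037);print("top",o)
to(r.x[0],r.x[1],.028)
E
```

```text
[array([0.6088, 0.2721, 0.03  ]), array([0.6091, 0.2747, 0.04  ]), array([0.6113, 0.2717, 0.03  ]), array([0.6115, 0.2743, 0.04  ])]
[0.61083324 0.27302988] [327.5        183.          37.18526149  46.40526472]
top [0.60674068 0.27105956 0.037     ]
t 12.4333 p [0.604  0.2711 0.186 ] yaw -0.165 tilt [ 0.  0. -1.] w 0.0855 F [-0.4 -0.6  0.2]
  travel [ 0.158   0.0064 -0.003 ] rotx 0.002
```

```bash
python3 -m pendant '{"travel":[[0.03,0.006,-0.003],[0.035,0,0],[0.015,0,0],[0,0,0],[0,0,0],[0,0,0],[0,0,0]],"rot":[[0,0,0],[0,0,0],[0,0,0],[0,0,0],[0,0,0],[0,0,0],[0,0,0]]}' 0.047
python3 - <<'E'
from h import *
to(.611,.2725,.028)
g=grab_frame("wrist");cv2.imwrite("pics/c5.png",g["frame"])
to(.611,.2725,.028)
print([(np.round(r["rect"]).tolist(),round(r["score"],2)) for r in find_in("weight_center","wrist")[:2]])
E
```

```text
time_s: 13.02
position: [0.6121, 0.2732, 0.1078]
tcp_rot: [[0.003, 0.986, -0.165], [0.001, -0.165, -0.986], [-1.0, 0.002, -0.002]]
force: [0.5, -0.1, -0.2]
grip_width: 0.0467
t 13.0167 p [0.6121 0.2732 0.1078] yaw -0.166 tilt [ 0.003  0.001 -1.   ] w 0.0467 F [ 0.5 -0.1 -0.2]
  travel [ 0.0798 -0.0012  0.001 ] rotx 0.001
t 13.0667 p [0.6121 0.273  0.1076] yaw -0.166 tilt [ 0.003  0.001 -1.   ] w 0.0466 F [-0.8  0.4  0.7]
  travel [ 0.0796 -0.0012  0.0009] rotx 0.001
[([320.0, 222.0, 49.0, 67.0], 0.9)]
```

View pics/c5.png

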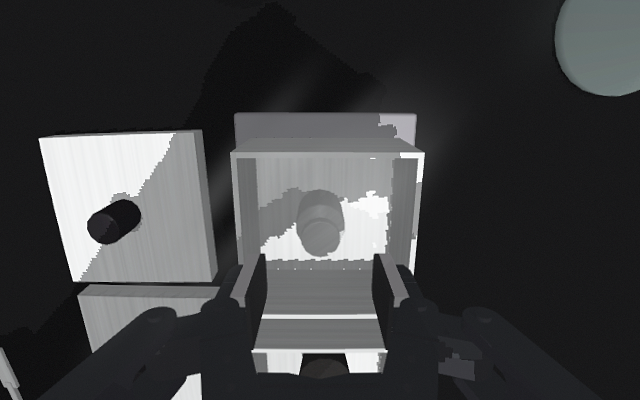

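The weight at (320,222) is centred between the jaws (mid ≈ 320). I'll descend and grip.

```bash
python3 -m pendant '{"travel":[[0.03,0,0],[0.03,0,0],[0.015,0,0],[0.004,0,0],[0,0,0],[0,0,0]],"rot":[[0,0,0],[0,0,0],[0,0,0],[0,0,0],[0,0,0],[0,0,0]]}' -
python3 -m pendant '{"travel":[[0,0,0],[0,0,0],[0,0,0],[0,0,0],[0,0,0],[0,0,0]],"rot":[[0,0,0],[0,0,0],[0,0,0],[0,0,0],[0,0,0],[0,0,0]]}' 0
python3 -c "from h import *;to(.489,-.306,.19)"
```

```text
time_s: 13.62
position: [0.6138, 0.2727, 0.0303]
tcp_rot: [[0.005, 0.986, -0.166], [0.001, -0.166, -0.986], [-1.0, 0.005, -0.002]]
force: [0.6, -2.8, 17.0]
grip_width: 0.0469
time_s: 14.12
position: [0.6127, 0.273, 0.0292]
tcp_rot: [[0.003, 0.986, -0.166], [0.001, -0.166, -0.986], [-1.0, 0.003, -0.002]]
force: [-1.6, -1.9, 10.9]
grip_width: 0.0284
t 14.1167 p [0.6127 0.273  0.0292] yaw -0.166 tilt [ 0.003  0.001 -1.   ] w 0.0284 F [-1.6 -1.9 10.9]
  travel [-0.1618 -0.0257  0.5913] rotx 0.001
```

```bash
python3 -m pendant '{"travel":[[-0.015,0,0],[-0.025,0,0],[-0.035,0,0],[-0.035,0,0],[-0.035,0,0],[-0.015,0,0],[0,0,0],[0,0,0]],"rot":[[0,0,0],[0,0,0],[0,0,0],[0,0,0],[0,0,0],[0,0,0],[0,0,0],[0,0,0]]}' -
python3 - <<'E'
from h import *
to(.489,-.306,.19)
g=grab_frame("top");f=g["frame"]
c=cv2.HoughCircles(cv2.cvtColor(f[190:275,400:480],cv2.COLOR_BGR2GRAY),cv2.HOUGH_GRADIENT_ALT,1.2,30,param1=100,param2=.6,minRadius=22,maxRadius=34);print(c)
if c is not None:print("pan",onz(g,c[0,0,:2]+[400,190],.073))
w=grab_frame("wrist")["frame"]
cv2.imwrite("pics/c6.png",np.hstack([cv2.resize(w,(480,300)),cv2.resize(f[175:315,375:500],(268,300))]))
E
```

```text
time_s: 14.78
position: [0.6114, 0.2724, 0.1879]
tcp_rot: [[0.002, 0.986, -0.165], [0.0, -0.165, -0.986], [-1.0, 0.002, -0.001]]
force: [-0.5, -0.8, -2.6]
grip_width: 0.0276
t 14.7833 p [0.6114 0.2724 0.1879] yaw -0.166 tilt [ 0.002  0.    -1.   ] w 0.0276 F [-0.5 -0.8 -2.6]
  travel [-0.0025 -0.0251  0.5907] rotx 0.001
[[[40.8      43.2      28.578695]]]
pan [ 0.48645242 -0.30938659  0.073     ]
```

View pics/c6.png

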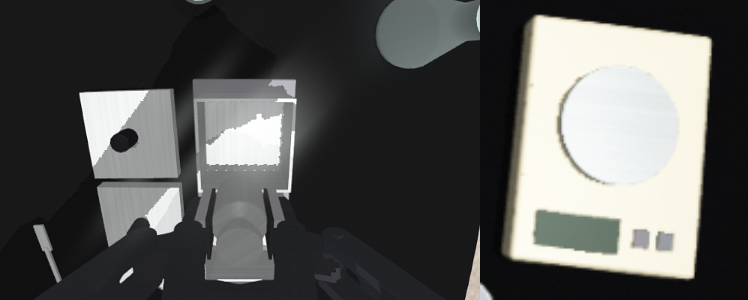

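The weight is held in the jaws (240,235 in the left crop) and its box is empty. The pan's middle is at top-view pixel (440,233), or (0.487,-0.309).

```bash
python3 -m pendant '{"travel":[[0,0,0.015],[0,-0.002,0.03],[0,-0.002,0.039],[0,-0.002,0.039],[0,-0.002,0.039],[0,-0.002,0.039],[0,-0.002,0.039],[0,-0.002,0.039],[0,-0.002,0.039],[0,-0.002,0.039],[0,-0.002,0.039],[0,-0.002,0.039]],"rot":[[0,0,0],[0,0,0],[0,0,0],[0,0,0],[0,0,0],[0,0,0],[0,0,0],[0,0,0],[0,0,0],[0,0,0],[0,0,0],[0,0,0]]}' -
python3 -m pendant '{"travel":[[0,-0.002,0.039],[0,-0.001,0.039],[0,-0.001,0.035],[0,0,0.025],[0,0,0.012],[0,0,0],[0,0,0],[0,0,0]],"rot":[[0,0,0],[0,0,0],[0,0,0],[0,0,0],[0,0,0],[0,0,0],[0,0,0],[0,0,0]]}' -
python3 - <<'E'
from h import *
to(.487,-.309,.097)
w=grab_frame("wrist")["frame"];f=grab_frame("scene")["frame"]
cv2.imwrite("pics/c7.png",np.hstack([cv2.resize(w,(400,250)),cv2.resize(f[130:330,80:400],(400,250))]))
E
```

```text
time_s: 15.88
position: [0.5154, -0.1555, 0.1854]
tcp_rot: [[-0.003, 0.986, -0.166], [0.0, -0.166, -0.986], [-1.0, -0.003, 0.0]]
force: [0.0, 0.2, -2.6]
grip_width: 0.0279
time_s: 16.55
position: [0.4891, -0.2984, 0.1861]
tcp_rot: [[-0.001, 0.987, -0.163], [0.002, -0.163, -0.987], [-1.0, -0.001, -0.001]]
force: [1.0, 1.0, -1.9]
grip_width: 0.028
t 16.55 p [ 0.4891 -0.2984  0.1861] yaw -0.164 tilt [-0.001  0.002 -1.   ] w 0.028 F [ 1.   1.  -1.9]
  travel [ 0.0891 -0.0002  0.0109] rotx 0.003
```

View pics/c7.png

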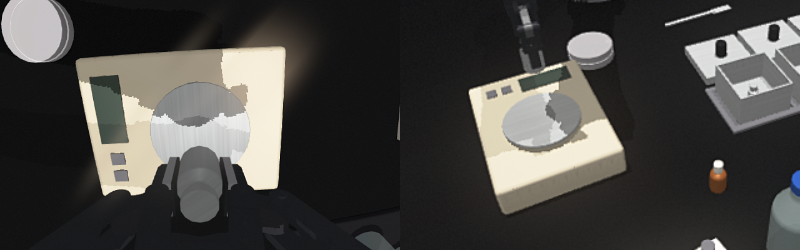

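The left view shows the weight gripped upright at (200,175) above the pan at (200,125). The right view agrees. I'll shift about 10 mm and lower.

```bash
python3 -m pendant '{"travel":[[0.015,0,0.01],[0.03,0,0],[0.025,0,0],[0.012,0,0],[0.004,0,0],[0,0,0],[0,0,0],[0,0,0]],"rot":[[0,0,0],[0,0,0],[0,0,0],[0,0,0],[0,0,0],[0,0,0],[0,0,0],[0,0,0]]}' -
python3 - <<'E'
from h import *
to(.487,-.309,.091)
s,p,R=st();w=grab_frame("wrist");cv2.imwrite("pics/c8.png",cv2.resize(w["frame"],(480,300)))
print([(np.round(r["rect"]).tolist(),round(r["score"],2)) for r in find_in("weight_center","wrist")[:2]])
E
```

```text
time_s: 17.32
position: [0.4885, -0.3103, 0.1022]
tcp_rot: [[0.002, 0.986, -0.165], [-0.001, -0.165, -0.986], [-1.0, 0.002, 0.001]]
force: [0.1, -0.2, -1.7]
grip_width: 0.0284
t 17.3167 p [ 0.4885 -0.3103  0.1022] yaw -0.166 tilt [ 0.002 -0.001 -1.   ] w 0.0284 F [ 0.1 -0.2 -1.7]
  travel [ 0.0112 -0.0017 -0.0011] rotx 0.001
[([319.0, 294.0, 74.0, 125.0], 0.72)]
```

View pics/c8.png

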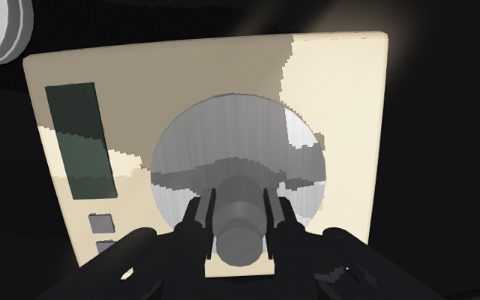

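The weight sits laterally centred over the pan, with its base within about 10 mm of the pan's middle. I'll lower gently.

```bash
python3 -m pendant '{"travel":[[0.004,0,0],[0.003,0,0],[0.001,0,0],[0,0,0],[0,0,0]],"rot":[[0,0,0],[0,0,0],[0,0,0],[0,0,0],[0,0,0]]}' -
python3 -m pendant '{"travel":[[0.0015,0,0],[0,0,0],[0,0,0]],"rot":[[0,0,0],[0,0,0],[0,0,0]]}' -
```

```text
time_s: 17.83
position: [0.4872, -0.3101, 0.0925]
tcp_rot: [[-0.0, 0.986, -0.165], [0.0, -0.165, -0.986], [-1.0, -0.0, -0.0]]
force: [-0.2, -0.1, -2.2]
grip_width: 0.0279
time_s: 18.08
position: [0.4875, -0.3103, 0.0913]
tcp_rot: [[0.0, 0.986, -0.165], [-0.0, -0.165, -0.986], [-1.0, 0.0, 0.0]]
force: [1.2, -1.0, 0.1]
grip_width: 0.028
```

```bash
python3 -m pendant '{"travel":[[0.001,0,0],[0,0,0],[0,0,0]],"rot":[[0,0,0],[0,0,0],[0,0,0]]}' -
python3 -m pendant '{"travel":[[0,0,0],[0,0,0],[0,0,0],[0,0,0],[0,0,0],[0,0,0]],"rot":[[0,0,0],[0,0,0],[0,0,0],[0,0,0],[0,0,0],[0,0,0]]}' 0.055
python3 -m pendant '{"travel":[[-0.01,0,0],[-0.02,0,0],[-0.03,0,0],[-0.03,0,0],[-0.03,0,0],[-0.02,0,0],[0,0,0],[0,0,0]],"rot":[[0,0,0],[0,0,0],[0,0,0],[0,0,0],[0,0,0],[0,0,0],[0,0,0],[0,0,0]]}' -
python3 - <<'E'
from h import *
s=observe();w=grab_frame("wrist");f=grab_frame("scene")
for c in("wrist","scene"):print([(np.round(r["rect"]).tolist(),round(r["score"],2)) for r in find_in("weight_center",c)[:2]])
cv2.imwrite("pics/c9.png",np.hstack([cv2.resize(w["frame"],(400,250)),cv2.resize(f["frame"][130:330,80:400],(400,250))]))
E
```

```text
time_s: 18.33
position: [0.4875, -0.3103, 0.0912]
tcp_rot: [[0.0, 0.986, -0.165], [-0.001, -0.165, -0.986], [-1.0, 0.001, 0.001]]
force: [-2.6, 1.3, 8.4]
grip_width: 0.0279
time_s: 18.83
position: [0.4873, -0.3102, 0.09]
tcp_rot: [[-0.0, 0.986, -0.165], [0.0, -0.165, -0.986], [-1.0, -0.0, -0.0]]
force: [-0.3, -0.3, 0.6]
grip_width: 0.0549
time_s: 19.5
position: [0.488, -0.3104, 0.2321]
tcp_rot: [[0.003, 0.986, -0.165], [-0.002, -0.165, -0.986], [-1.0, 0.003, 0.001]]
force: [-1.0, 0.3, -0.7]
grip_width: 0.0549
[([320.0, 192.0, 37.0, 50.0], 0.9)]
[([191.0, 215.0, 14.0, 28.0], 0.58)]
```

View pics/c9.png

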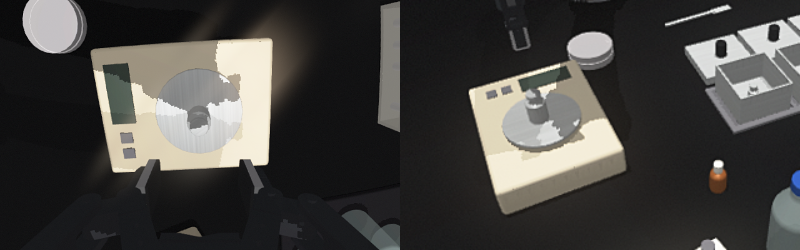

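The weight stands upright and free near the pan's middle: base about (199,113) against pan centre (199,111) in the left view. The gripper is well clear, so I'll hand in.

```bash
python3 -c "from rig import *;print(finish_job())"
```

```text
the job is handed in; nothing more can be done
None
```

I found the large weight in the third box I opened, set it on the balance's pan and handed the job in at about 20 s of the 72 s allowed. No verdict was reported.

- **Boxes:** The nearest box held the small weight and the middle one the stopper. All three lids were put down on the clear bench in front of the tray.
- **Placing:** I gripped the large weight by its body and lifted it clear of the rim. I lowered it onto the pan until the force reading rose to 8.4 N, then opened the jaws and backed off about 140 mm.
- **Last checks:** The final wrist and scene pictures show it standing upright and released, with nothing touching it. By eye it is only a few millimetres from the pan's middle, against the 25 mm allowed.
- **Disagreements:**
  - The wrist and top cameras differed by about 4 mm on the weight's position in its box. I used the wrist reading.
  - My first fit of the pan's outline failed and I redid it.
  - The tool met an unexplained 17 N push upward while reaching into the box. That is below the 40 N and 120 N force limits, and the grip held.

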